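Close the keyed lid of the drying canister

ROBOT

A 6-joint arm with a two-finger parallel gripper is mounted at the origin on a cart in front of the work surface, level with it; the furniture and walls round the work are solid. World frame = base frame: x ahead of the robot, y to its left, z up, the work surface at z = 0. Lengths are in m, angles in degrees, forces in N, time in s.
With the tool pointing down it reaches from about 0.4 to 0.825 m from the base axis. Payload 7 kg.
Tool frame: the origin (TCP) lies midway between the tips of the shut fingers; the grasp point (between the pads) lies ctrl.tcp_to_grasp behind it (ctrl.tcp_to_grasp is the distance from the TCP to the grasp point, in m); y points along the fingers, z is the direction in which the jaws open and shut, and the axes are right-handed (so a half turn about y gives the same grasp; the last joint's range is limited). The gripper opens to 88 mm and grips with 3 to 60 N. Pads are 19 mm wide; open, the fingers measure 130 mm over their backs; the gripper's body (78 mm by 193 mm) begins 47 mm behind the grasp point.
Start: joints at [92.08, 20.546, 0.682, 0, -70.136, -16.507], TCP at [0.168, 0.654, 0.227] pointing down, gripper open.
Joint ranges: [-176.03, 176.03], [-82.01, 121.73], [-58.28, 71.71], [-173.87, 95.51], [-174.79, -0.11], [-173.66, 173.66]. Speed limits (degrees/s): [136.94, 136.94, 172.46, 180, 180, 180].

INTERFACE

Orientations are given as [roll, pitch, yaw] about the fixed x, y, z axes, in that order (R = Rz(yaw) Ry(pitch) Rx(roll)).
In Python, from plant import ctrl, snapshot, silhouettes gives the robot as it stands.
- The arm moves only by the shell command python3 -m pendant 'ROWS'. ROWS is JSON, a list that holds one entry, the list of rows, each a list of 7 numbers: the shift along the tool's x, y, z in cm, then the turn, a rotation vector about the tool's x, y, z in degrees, then the opening, from 0 (shut) to 1 (fully open). In form: [[[x, y, z, rx, ry, rz, hand], ...]]. A call has 1 to 12 rows; each row shifts and turns the commanded pose from where the row before left it, along the tool's axes as they then stand; what a row does not reach is not made up. A row lasts 1/12 s, in which the tool goes at most 41.7 mm and 7.16 degrees, less where a joint would pass 70% of its speed; a pose out of reach is approached as far as the arm can. A call with a gripper value outside its range is refused whole. The fingers move at their own pace and stop on an object; the grip force is fixed at half the most. Time passes only in rows, so rows that do not move let the fingers close. It gives the time, the measured TCP pose, the force and the opening at its end, in the units of the state.
- ctrl.get_obs(): the state, without advancing time (a new reading comes with each control period).
- snapshot(name): name is "side" or "top"; returns a dict with "image" (400x640x3 uint8, red, green, blue), "camera_matrix" (3x3 intrinsics, pixels), "eye" and "orientation" of the camera in the world. Camera axes: x right, y down, z forward; pixel columns grow to the right and rows downward; lengths in m; the calibration is good to about 2 mm. A picture is of the moment at which its call begins. There is no depth.
- ctrl.close_job(): hands the job in, once; it reports no verdict.
Trained networks look in a picture, given as the dict that the camera call returned (one of the last four; its "shot" number tells which), for a name from the list of things; names that differ only in an ending like _2 or _b are one class to them, and where a whole thing is asked for, a point or a joint stands for the part that bears it (a point fixed in the world has none). Each returns a list of dicts, best first, with "confidence" (0 to 1); they miss things now and then, are a little off and sometimes report something else, mostly with a low value. They report only what shows in the picture. A call takes as long as a camera call.
- silhouettes(picture, thing): "mask" (400x640 bool, what is visible of it) and "bbox" ([left, top, width, height] in pixels, round what is visible of it).
The state is a dict: "clock": time; "joint_pos": joint angles; "qvel": joint speeds; "tau": joint torques, N m; "tool_pos": TCP position; "orientation": TCP orientation; "force": force on the tool from outside, world axes, zero at the start; "moment": the same for the moment, N m; "opening": finger opening in m.
Only numpy, scipy, OpenCV 4.12 (cv2) and the standard library are available. Lean on these libraries where they do the work, as an engineer would, in place of code of your own. Each camera call takes 0.05 s, during which the arm holds its last target.

TASK

The lid of the blue drying canister is lying on top of its rim, turned the wrong way. Turn the lid until its red key comes over the red-marked notch and drops in, so that the lid sits fully home and flush with the rim, then let go. Do not touch the white canister, which is already closed.

Things in the scene. Friction and masses are not known exactly. Their poses are not given: they have to be found in the camera images.
- canister: Blue round canister fixed to the bench, 112 mm wide, 80 high, on a dark foot 130 mm wide. Origin: centre of underside; z up. Its rim (radius 46 to 56 mm, top z = 80) has three notches 30 mm wide, 8 deep, at 0, 120, 240 degrees; the one on the canister's +x is marked red and is the right one. Notch floors are level with a ledge at z = 72 mm round a hole of radius 37 mm.
- lid: Loose aluminium lid, 0.2 to 0.35 kg: disc of radius 44 mm, 8 thick, with three lugs 12 mm wide out to radius 56 mm; the lug on the lid's +x is red: the key. Origin: on the axis at the underside of disc and lugs; z up. At the start the lugs lie on the rim (origin 80 mm above the canister's), the lid turned 28 to 75 degrees counter-clockwise from above of its right position.
- lid_handle (a point): Centre of the top of the lid's black bar handle, 42 mm above the lid's origin, axes as the lid's. The bar is 60 mm long along x, 14 mm wide, 34 mm tall (down to the disc's top). The lid turns freely, centred by a plug below (2 mm play, reaching 14 mm down); within about 8 degrees of the notch the lugs drop 8 mm to the ledge, disc flush with the rim, without force.
- other_canister: White canister of the same shape and size, fixed to the bench, with the same kind of lid (fixed) fully closed; handle top 114 mm above the bench. Origin: centre of its underside. Not to be touched.

How it is judged (in metres and radians):
At the end, for the whole second after the job is handed in: The lid lies at rest on the canister's ledge: its origin less than 74.5 mm above the canister's origin (72 is fully home, 80 is on the rim) and within 10 mm of its axis, the red key within 15 degrees of the red notch, the lid level within 3.4 degrees (z of lid in the frame of canister below 0.0745 m and horizontal distance between lid and canister below 0.01 m and angle between the x axis of lid and the x axis of canister, either way round below 0.26 rad and angle between lid's own z axis and vertical below 0.06 rad and linear speed of lid below 0.02 m/s); the robot touches nothing.
It fails at once if the robot touches the white canister (contact force between any of the fingers, the arm, lid and other_canister above 1 N).
It also fails if it takes over 29 s, if anything falls off the work surface, if the arm or the gripper's body presses on something with over 40 N, if the wrist force passes 120 N, or if a joint passes its speed limit or range.

## Working session

There is one attempt and no reset: what is moved stays moved. The work goes in short steps, Python scripts to look and compute and a shell command to move; the robot and the scene stay as the last step left them, time stands still between calls to the robot, and variables do not carry over. Pictures are saved under pics/ and viewed, and the job is handed in when it is done.

```bash
mkdir -p pics; ls; python3 - <<'E'
from plant import ctrl, snapshot, silhouettes
import cv2,numpy as np
o=ctrl.get_obs();print(o, ctrl.tcp_to_grasp)
for n in("top","side"):
    s=snapshot(n);cv2.imwrite(f"pics/{n}0.png",s["image"][:,:,::-1]);print(n,s["camera_matrix"],s["eye"],s["orientation"],s["shot"])
    for t in("canister","lid","lid_handle","other_canister"):
        for d in silhouettes(s,t)[:3]:
            m=d["mask"];ys,xs=np.nonzero(m);print(t,d["confidence"],d["bbox"],xs.mean(),ys.mean())
E
```

```text
pics
{'clock': 0.0, 'joint_pos': array([ 9.20806846e+01,  2.05920479e+01,  6.33744910e-01, -1.82116855e-02,
       -7.01384253e+01, -1.65070163e+01]), 'qvel': array([-0.0293541 , -0.04153021, -0.03224607,  0.02607298, -0.04718972,
        0.00301972]), 'tau': array([ 9.10825838e-04, -5.82715559e+01,  2.93052864e+01,  6.99683726e+00,
        6.99693774e-03, -1.61065159e-04]), 'tool_pos': array([0.16808143, 0.65322071, 0.22562158]), 'orientation': array([-8.99023937e+01,  1.10715215e-02,  1.65567476e+02]), 'force': array([-0.49161952,  0.06685942,  0.42057793]), 'moment': array([0.0349276 , 0.03261628, 0.03559178]), 'opening': 0.08791337421742526} 0.0188
top [[497.9496124    0.         310.59772333]
 [  0.         497.9496124  204.25141607]
 [  0.           0.           1.        ]] [0.4318676  0.31864921 0.93391776] [-173.51492437    0.33786784  -89.73263312] 1
canister 0.69 [260.5, 222.6, 74.0, 69.0] 297.1959858323495 257.3211334120425
canister 0.36 [260.2, 226.5, 58.8, 63.2] 292.9272964736613 254.92860252503266
lid 0.9 [256.6, 228.6, 62.2, 59.5] 292.7231833910035 255.29195501730104
lid_handle 0.65 [258.9, 229.1, 57.7, 57.5] 292.7515666965085 254.8500447627574
other_canister 0.59 [299.4, 125.0, 69.2, 70.7] 335.11269397099977 161.09997456118037
side [[412.31586049   0.         313.52888822]
 [  0.         412.31586049 198.55966709]
 [  0.           0.           1.        ]] [0.75309571 0.65463751 0.82372892] [-151.76738178   -0.59435476  148.64035205] 2
canister 0.62 [329.8, 170.2, 61.0, 63.0] 358.1228733459357 213.17328292375552
lid 0.73 [334.9, 166.9, 52.6, 46.1] 362.57225017972684 189.49532710280374
lid_handle 0.97 [336.4, 171.0, 51.0, 42.1] 362.4 189.34475524475525
other_canister 0.84 [275.1, 178.7, 30.3, 43.3] 290.1896551724138 196.5249042145594
```

```bash
python3 - <<'E'
import cv2
a=cv2.imread("pics/top0.png");b=cv2.imread("pics/side0.png")
cv2.imwrite("pics/t0c.png",cv2.resize(a[110:310,220:400],None,fx=3,fy=3,interpolation=cv2.INTER_CUBIC)[:600])
cv2.imwrite("pics/s0c.png",cv2.resize(b[140:260,260:410],None,fx=5,fy=5,interpolation=cv2.INTER_CUBIC))
E
```

```text
(no output)
```

View pics/top0.png

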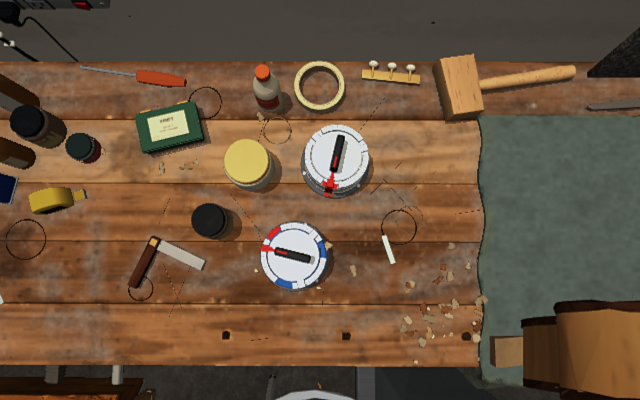

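View pics/side0.png

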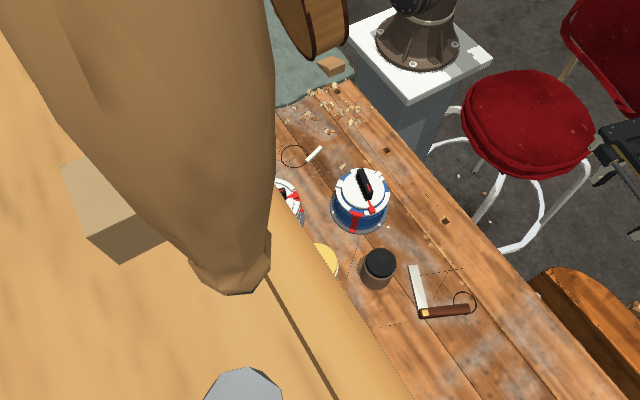

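View pics/t0c.png

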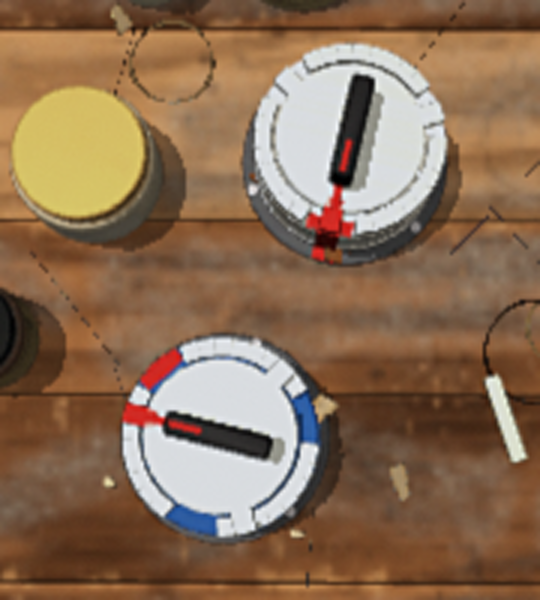

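View pics/s0c.png

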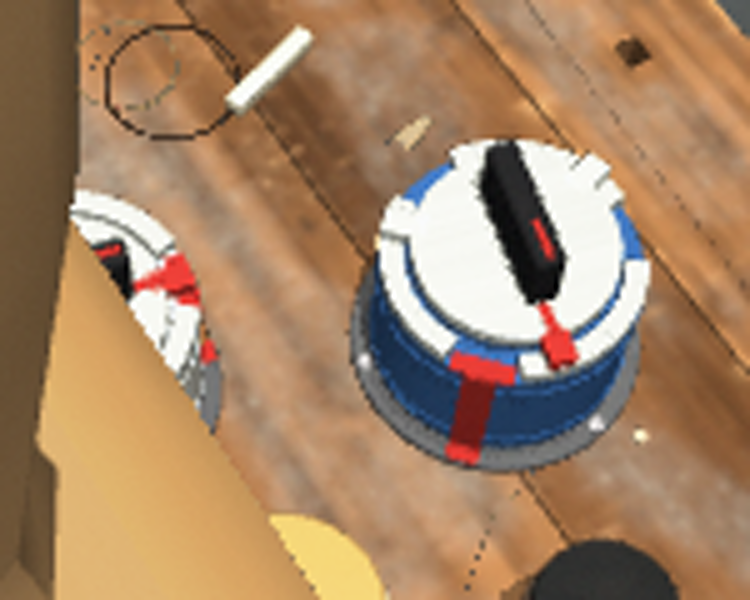

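```bash
cat > h.py <<'E'
import numpy as np,cv2
from scipy.spatial.transform import Rotation as R
def cam(s): return s["camera_matrix"],np.array(s["eye"]),R.from_euler("xyz",s["orientation"],degrees=True).as_matrix()
def proj(s,P):
    K,e,M=cam(s);q=(np.atleast_2d(P)-e)@M;q=q@K.T;return q[:,:2]/q[:,2:]
def unproj(s,uv,z):
    K,e,M=cam(s);d=np.c_[np.atleast_2d(uv),np.ones(len(np.atleast_2d(uv)))]@np.linalg.inv(K).T@M.T
    return e+d*((z-e[2])/d[:,2])[:,None]
def model(cx,cy,th,r,z): # circle
    a=np.radians(np.arange(0,360,5));return np.c_[cx+r*np.cos(a),cy+r*np.sin(a),0*a+z]
E
python3 - <<'E'
from h import *
from plant import *
import pickle
S={n:snapshot(n) for n in("top","side")};pickle.dump(S,open("S0.pkl","wb"))
def up(s,pts,off,f,z): return unproj(s,np.array(pts)/f+off-(0.5-0.5/f),z)
t=lambda p,z:up(S["top"],p,[220,110],3,z); d=lambda p,z:up(S["side"],p,[260,140],5,z)
def at(a,b):v=a-b;return np.degrees(np.arctan2(v[1],v[0]))
print("lid",silhouettes(S["top"],"lid")[0]["bbox"])
for nm,f,H,K,N,rim in(("top",t,[[167,422],[271,446]],[[126,413]],[[163,370]],[[123,437],[320,437],[222,336],[222,540]]),("side",d,[[550,268],[502,148]],[[563,365]],[[482,368]],[[376,260],[650,260]])):
    a,b=f(H,.122); print(nm,"handle",(a+b)/2,at(a,b),np.linalg.norm(a-b))
    k=f(K,.088)[0];n=f(N,.08)[0];print("key",k,"notch",n);print("rim",f(rim,.08),f(rim,.08).mean(0))
    c=(a+b)/2;print("angles key",at(k,c),"notch",at(n,c),np.linalg.norm((n-c)[:2]))
    if nm=="top":
        k=f([[340,195]],.0)
# other canister
a=t([[361,78],[338,183]],.114);print("other",a.mean(0))
E
```

```text
lid [256.3, 227.5, 62.0, 61.8]
top handle [0.44223103 0.3526168  0.122     ] 77.34509593470739 0.057787599714185116
key [0.4542164 0.4066383 0.088    ] notch [0.47902689 0.38668754 0.08      ]
rim [[0.44081039 0.40896382 0.08      ]
 [0.44132615 0.29688746 0.08      ]
 [0.49865751 0.35310945 0.08      ]
 [0.38323586 0.35212747 0.08      ]] [0.44100748 0.35277205 0.08      ]
angles key 77.49080834276049 notch 42.79781766724657 0.05014728694793122
side handle [0.4434092 0.3552635 0.122    ] 74.63112028108912 0.0573038509884568
key [0.45735024 0.40865668 0.088     ] notch [0.4828733  0.39023929 0.08      ]
rim [[0.49250063 0.32637218 0.08      ]
 [0.39519451 0.38490315 0.08      ]] [0.44384757 0.35563767 0.08      ]
angles key 75.36668597597671 notch 41.549559346666655 0.05273254379421176
other [0.61151954 0.28143494 0.114     ]
```

```bash
python3 -m pendant '[[[-2.84,0,1.84,0,0,0,1],[-2.84,0,1.84,0,0,0,1],[-2.84,0,1.84,0,0,0,1],[-2.84,0,1.84,0,0,0,1],[-2.84,0,1.84,0,0,0,1],[-2.84,0,1.84,0,0,0,1],[-2.84,0,1.84,0,0,0,1],[-2.84,0,1.84,0,0,0,1],[-2.84,0,1.84,0,0,0,1],[-2.84,0,1.84,0,0,0,1],[-2.84,0,1.84,0,0,0,1],[-2.84,0,1.84,0,0,0,1]]]'; python3 -m pendant '[[[0,0,0,0,7,0,1],[0,0,0,0,7,0,1],[0,0,0,0,7,0,1],[0,0,0,0,7,0,1],[0,0,0,0,7,0,1],[0,0,0,0,7,0,1],[0,0,0,0,7,0,1],[0,0,0,0,7,0,1],[0,0,0,0,7,0,1],[0,0,0,0,7,0,1],[0,0,0,0,7,0,1],[0,0,0,0,7,0,1]]]';python3 -m pendant '[[[0,0,0,0,5,0,1],[0,0,0,0,0,0,1],[0,0,0,0,0,0,1]]]'
```

```text
clock: 1.65
tool_pos: [0.4441, 0.3536, 0.2269]
orientation: [-90.0, 0.0, 165.6]
force: [0.6, -0.0, -0.0]
opening: 0.0876
clock: 2.65
tool_pos: [0.4432, 0.3549, 0.2267]
orientation: [-90.0, -0.0, 81.2]
force: [-0.6, -0.5, 0.0]
opening: 0.0878
clock: 2.9
tool_pos: [0.4432, 0.3549, 0.2267]
orientation: [-90.0, -0.0, 76.7]
force: [-1.0, -1.3, -0.2]
opening: 0.0875
```

```bash
python3 -m pendant '[[[0,2.5,0,0,0,0,1],[0,2.5,0,0,0,0,1],[0,2.5,0,0,0,0,1],[0,2.5,0,0,0,0,1],[0,1.5,0,0,0,0,1],[0,1.4,0,0,0,0,1],[0,0,0,0,0,0,1],[0,0,0,0,0,0,1]]]'; python3 - <<'E'
from plant import *
import cv2,numpy as np
a=snapshot("top")["image"][:,:,::-1];b=snapshot("side")["image"][:,:,::-1]
cv2.imwrite("pics/1.png",np.hstack([cv2.resize(a[200:310,230:360],(390,330)),cv2.resize(b[130:240,300:430],(390,330))]))
E
```

```text
clock: 3.57
tool_pos: [0.4431, 0.3547, 0.0973]
orientation: [-90.0, 0.1, 76.7]
force: [-0.0, -0.1, 0.3]
opening: 0.0874
```

View pics/1.png

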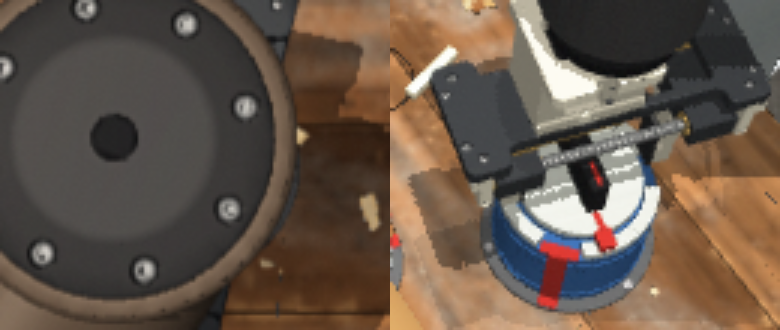

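The side view (right panel) shows the open fingers on either side of the bar at about (590,180). The red key is at (605,240) and the notch is at (560,250). The top view is blocked by the wrist. Next I close the gripper.

```bash
python3 -m pendant '[[[0,0,0,0,0,0,0.4],[0,0,0,0,0,0,0.3],[0,0,0,0,0,0,0.2],[0,0,0,0,0,0,0],[0,0,0,0,0,0,0],[0,0,0,0,0,0,0],[0,0,0,0,0,0,0],[0,0,0,0,0,0,0]]]'
```

```text
clock: 4.33
tool_pos: [0.4432, 0.3549, 0.0976]
orientation: [-90.0, 0.0, 76.6]
force: [-0.0, -0.6, -0.1]
opening: 0.0396
```

```bash
python3 -m pendant '[[[0,0,0,0,0,0,0],[0,0,0,0,0,0,0],[0,0,0,0,0,0,0],[0,0,0,0,0,0,0],[0,0,0,0,0,0,0],[0,0,0,0,0,0,0],[0,0,0,0,0,0,0]]]'
```

```text
clock: 4.92
tool_pos: [0.4431, 0.3549, 0.0975]
orientation: [-90.0, 0.0, 76.6]
force: [-0.5, 0.2, -0.0]
opening: 0.014
```

```bash
python3 -m pendant '[[[0,0,0,0,0,0,0],[0,0,0,0,0,0,0],[0,0,0,0,4,0,0],[0,0,0,0,4,0,0],[0,0,0,0,4,0,0],[0,0,0,0,4,0,0],[0,0,0,0,4,0,0],[0,0,0,0,4,0,0]]]'; python3 -m pendant '[[[0,0,0,0,4,0,0],[0,0,0,0,4,0,0],[0,0,0,0,2,0,0],[0,0,0,0,0,0,0],[0,0,0,0,0,0,0]]]'; python3 - <<'E'
from plant import *
import cv2,numpy as np
b=snapshot("side")["image"][:,:,::-1]
cv2.imwrite("pics/2.png",cv2.resize(b[140:250,310:430],(720,600)[:2],interpolation=cv2.INTER_CUBIC))
print(ctrl.get_obs()["moment"])
E
```

```text
clock: 5.58
tool_pos: [0.4433, 0.3549, 0.0975]
orientation: [-90.0, -0.0, 52.4]
force: [0.2, -0.3, -1.2]
opening: 0.0139
clock: 6.0
tool_pos: [0.4432, 0.3548, 0.0973]
orientation: [-90.0, 0.0, 42.6]
force: [0.2, -0.1, -2.0]
opening: 0.0139
[ 0.08979762 -0.09457493  0.00373376]
```

View pics/2.png

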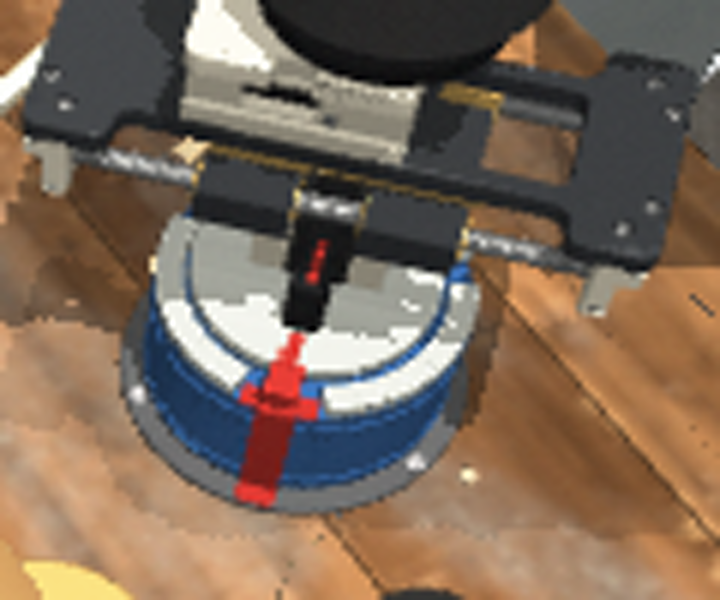

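The key at (283,375) is in line with the notch at (280,400), and the gripper is carrying the lid's weight. I'll lower it and release.

```bash
python3 -m pendant '[[[0,0.2,0,0,0,0,0],[0,0.2,0,0,0,0,0],[0,0.2,0,0,0,0,0],[0,0,0,0,0,0,0]]]'; python3 -m pendant '[[[0,0,0,0,0,0,0.2],[0,0,0,0,0,0,0.3],[0,0,0,0,0,0,0.5],[0,0,0,0,0,0,0.6],[0,0,0,0,0,0,0.6],[0,0,0,0,0,0,0.6],[0,0,0,0,0,0,0.6]]]';  python3 - <<'E'
from plant import *
import cv2,numpy as np
b=snapshot("side")["image"][:,:,::-1]
cv2.imwrite("pics/3.png",cv2.resize(b[140:250,310:430],(720,600)[:2],interpolation=cv2.INTER_CUBIC))
E
```

```text
clock: 6.38
tool_pos: [0.443, 0.3546, 0.0909]
orientation: [-90.0, 0.1, 42.6]
force: [0.1, -0.3, -2.4]
opening: 0.0136
clock: 6.97
tool_pos: [0.4433, 0.355, 0.0917]
orientation: [-90.0, -0.0, 42.6]
force: [-0.6, -1.2, 0.4]
opening: 0.05
```

View pics/3.png

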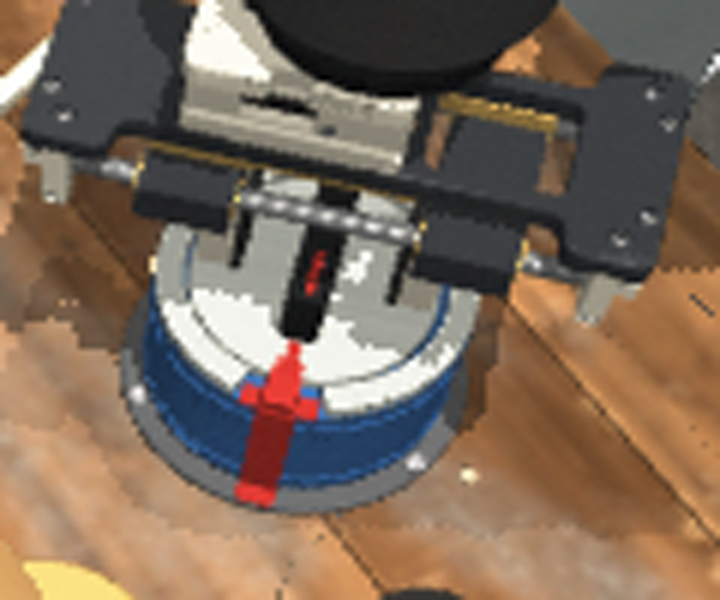

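The key at (285,385) is inside the notch, the disc looks flush and the fingers are clear. I'll go straight up, then move aside so I can check from above.

```bash
python3 -m pendant '[[[0,-1.5,0,0,0,0,0.7],[0,-2,0,0,0,0,0.7],[0,-3,0,0,0,0,0.7],[0,-3,0,0,0,0,0.7],[0,-3,0,0,0,0,0.7],[0,-2,0,0,0,0,0.7]]]'; python3 -m pendant '[[[2,0,-2,0,0,0,0.7],[2,0,-2,0,0,0,0.7],[2,0,-2,0,0,0,0.7],[2,0,-2,0,0,0,0.7],[2,0,-2,0,0,0,0.7],[2,0,-2,0,0,0,0.7],[2,0,-2,0,0,0,0.7],[0,0,0,0,0,0,0.7]]]';  python3 - <<'E'
from plant import *
import cv2,numpy as np,pickle
S={n:snapshot(n) for n in("top","side")};pickle.dump(S,open("S1.pkl","wb"))
a=S["top"]["image"][:,:,::-1];b=S["side"]["image"][:,:,::-1]
cv2.imwrite("pics/4.png",np.hstack([cv2.resize(a[210:310,245:345],(400,400),interpolation=cv2.INTER_CUBIC),cv2.resize(b[150:250,310:410],(400,400),interpolation=cv2.INTER_CUBIC)]))
E
```

```text
clock: 7.52
tool_pos: [0.4438, 0.3554, 0.2398]
orientation: [-90.0, -0.2, 42.6]
force: [0.8, 1.1, 0.9]
opening: 0.0614
clock: 8.18
tool_pos: [0.6448, 0.3454, 0.2345]
orientation: [-90.1, 0.1, 42.4]
force: [-1.3, 1.3, -1.1]
opening: 0.0612
```

View pics/4.png

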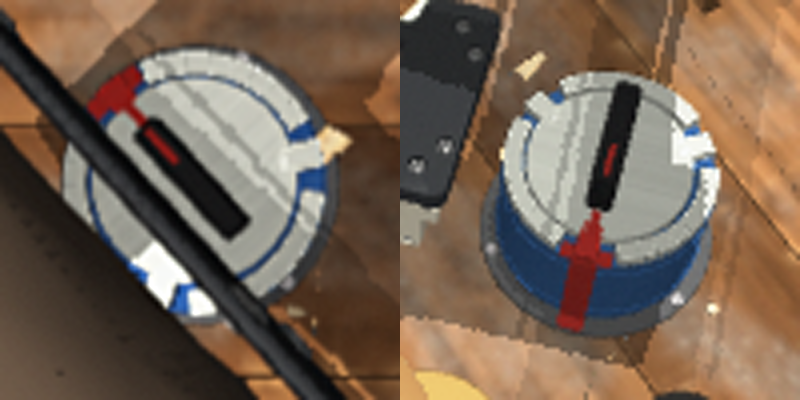

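The lugs sit in all three notches, with the key at about (120,90) in the left panel and (583,250) in the right. I'll measure the handle height from both views as a numeric check.

```bash
python3 - <<'E'
from h import *
import pickle
for nm,H in(("S0",None),("S1",None)):pass
S=pickle.load(open("S1.pkl","rb"));S0=pickle.load(open("S0.pkl","rb"))
def tri(S,a,b):
    f=lambda z:np.linalg.norm((unproj(S["top"],a,z)-unproj(S["side"],b,z))[0,:2])
    zs=np.arange(.08,.15,.0005);i=np.argmin([f(z) for z in zs]);return zs[i],f(zs[i])
c=lambda p,o,k:np.array(p)/k+o-(.5-.5/k)
# bar centre: before / after
print("before",tri(S0,c([219,434],[220,110],3),c([526,208],[260,140],5)))
print("after",tri(S,c([195,177],[245,210],4),c([213,143],[310,150],4)))
a,b=unproj(S["top"],np.array([c([147,123],[245,210],4),c([238,228],[245,210],4)]),.114);v=a-b
print((a+b)/2,np.degrees(np.arctan2(v[1],v[0])))
a,b=unproj(S["side"],np.array([c([200,208],[310,150],4),c([227,86],[310,150],4)]),.114);v=a-b
print((a+b)/2,np.degrees(np.arctan2(v[1],v[0])))
E
```

```text
before (np.float64(0.11700000000000003), np.float64(0.001238278050765315))
after (np.float64(0.10050000000000002), np.float64(0.000404883115321882))
[0.44375192 0.35285356 0.114     ] 41.452766045877965
[0.44937287 0.35977238 0.114     ] 44.676995563153476
```

```bash
python3 - <<'E'
from plant import *
o=ctrl.get_obs();print(o["clock"],o["force"],ctrl.close_job())
E
```

```text
the job is handed in; nothing more can be done
8.2833 [ 0.05822265 -0.39630312 -0.63173045] None
```

I turned the lid about 34° clockwise until its red key was over the red notch. I then lowered it 6 mm, let go, and handed the job in at 8.3 s; no verdict is reported.

**Last checks that agreed:**
- **Seating:** both pictures after release show lugs in all three notches and the disc flush with the rim.
- **Angle:** the lid measured about 41° from the top view and 45° from the side view. The notch is at about 42°, so the key is well within the 15° limit.
- **Clear of everything:** the tool stopped about 0.23 m above the bench and read less than 1 N. I never lowered it near the white canister, though it finished above it, because my last sideways move went that way instead of to the robot's left.

**Checks that were weak or disagreed:**
- **Height:** triangulating the handle top gave a drop of 16 mm (117 to 100.5 mm), but the true figures should be 122 to 114 mm. It confirms the lid dropped, but not the exact height.
- **Position:** the two views put the lid centre about 9 mm apart after the drop. I relied on the seated lugs to show that it is centred.

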